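# Level a rocking sample stand with its two foot screws

### The job

The white sample stand rocks from side to side on its stone slab because its left and right screw feet are wound in too far. Turn the two black wheels until the stand is level and all four feet share its weight about evenly, so that it no longer rocks; press on it gently to feel for play. Do not press hard, do not lift or shove the stand, keep the tube carrier standing on its tray, and leave the other things on the bench alone.

Things in the scene. Friction and masses are not known exactly. Their poses are not given: they have to be found in the camera images.
- slab: Fixed dark grey stone slab, 250 (x) x 370 (y) x 20 mm, lying on the bench. Origin: centre of its underside; z up, y along its long side. Four round steel discs are set in it, one under each foot of the stand; their tops lie 22 mm above the bench.
- stand: Loose white stand on four rubber feet, 15 to 19 N in all, x pointing away from the robot, y to the left, z up. Origin: centre of the plane of its feet, 22 mm above the bench when level and unloaded. Fixed feet at x = -85 and +85 mm (y = 0), screw feet at y = +150 and -150 mm (x = 0) on side lugs, lug top at z = 34 mm. At the start it leans to one side and rocks about its x axis.
- knob_left (a point): Centre of the flat top of the left (+y) black ribbed wheel, a point fixed in the stand, 88 mm above its foot plane. Wheel: round, 36 mm diameter, 28 mm tall, on the stand's z axis, over a 26 mm bushing. Clockwise from above drives its foot down by 3 mm per radian. It stays at its height, turns against 0.05 N m, stays where left and can go 1.3 rad past equal length.
- knob_right (a point): The same on the right (-y) wheel: same sizes, same sense of turning. While the stand rocks, a wheel top pressed down gently (5 N) stops 109.3 mm above the bench less what its foot is short. When all feet are equally long and loaded, the wheel tops stand 109.5 mm above the bench, and about 108.6 mm when pressed so.
- disc_front: Steel disc, 48 mm diameter, 2 mm thick, fixed in the slab under the stand's front foot (-x, nearest the robot). Origin: centre of its underside.
- disc_rear: The same under the rear foot (+x).
- disc_left: The same under the left screw foot (+y).
- disc_right: The same under the right screw foot (-y).
- carrier: Ivory tube carrier, 32 x 188 x 78 mm, standing loose on the middle of the tray, its length along the stand's x, between the two wheels. Origin: centre of its underside. Its top is 138 mm above the bench, tubes in it reach 157 mm: pass over or round it.
- spare_carrier: Bystander: another ivory tube carrier, 32 x 188 x 78 mm, standing on the bench at the left edge. Origin: centre of its underside.
- mouse: Bystander: black computer mouse, 62 x 112 x 35 mm. Origin: centre of its underside.
- pen: Bystander: black marker, 116 mm long. Origin: centre of its underside.
- tray_mid (a point): Centre of the floor of the ivory tray fixed on the stand (205 x 218 mm), 38 mm above the stand's origin; the tray's rim stands 16 mm higher.
- foot_left (a point): Point in the stand where the bottom of the left screw foot lies when it is as long as the fixed feet; it does not follow the screw. The four feet are domed rubber, 24 mm diameter, 10 N/mm each. At the start each screw foot is 2 to 8 mm too short, by different unknown amounts. With all feet equally long the stand is level and each carries about 4 N.
- foot_right (a point): The same point for the right screw foot.
Mind the look-alikes: they are no part of the job. Leave any purple look-alike of the carrier alone.

How it is judged:
By the outcome, as a careful person would: the job done as asked, in the order asked, and still so for the second after the job is handed in, with the robot touching nothing.
It also fails if it takes over 72 s, if anything falls off the work surface, if the arm or the gripper's body presses on something with over 40 N, if the wrist force passes 120 N, or if a joint passes its speed limit or range.

### The arm

A 7-joint arm with a two-finger parallel gripper is mounted at the origin on the work surface; the furniture and walls round the work are solid. World frame = base frame: x ahead of the robot, y to its left, z up, the work surface at z = 0. Lengths are in m, angles in rad, forces in N, time in s.
With the tool pointing down it reaches from about 0.35 to 0.9 m from the base axis. Payload 8.1 kg.
Tool frame: the origin (TCP) lies at the very end of the fingers, on their centre line; the grasp point (between the pads) lies grip_point_offset behind it (grip_point_offset is the distance from the TCP to the grasp point, in m); z points along the fingers, y is the direction in which the jaws open and shut (so a half turn about z gives the same grasp; the last joint's range is limited). The gripper opens to 92 mm and grips with 3 to 60 N. Pads are 19 mm wide; open, the fingers measure 130 mm over their backs; the gripper's body (75 mm by 190 mm) begins 47 mm behind the grasp point.
Start: joints at [-1.204, 0.434, 0.025, 1.573, -0.012, 1.134, -0.075], TCP at [0.283, 0.557, 0.227] pointing down, gripper open.
Joint ranges: [-2.62, 2.62], [-0.44, 2.09], [-1.27, 1.32], [0.08, 2.57], [-1.32, 4.46], [0.12, 2], [-2.74, 2.74]. Speed limits (rad/s): [2.22, 2.22, 3.01, 3.01, 3.14, 3.14, 3.14].

### API

Orientations are given as a rotation vector (axis times angle).
In Python, from cell import * gives the robot as it stands.
- The arm moves only by the tool drive_tool, never from a script. Its argument "increments" is a list of rows, each an object of numbers: "grip": the gripper's target within -1 to 1 (shut at 1, half-way at 0, fully open at -1); "tx", "ty", "tz": the shift along the world's x, y, z normalised to -1 to 1, where 1 is 400 mm; "turn": the turn about the world's z normalised to -1 to 1, where 1 is 60 degrees. In form: [{"grip": .., "tx": .., "ty": .., "tz": .., "turn": ..}, ...]. A call has 1 to 20 rows; each row is the pose to reach, as a shift and turn from the pose measured when the call began; what a row does not reach only later rows make up. A row lasts 1/10 s, in which the tool goes at most 50 mm and 8.59 degrees, less where a joint would pass 70% of its speed; a pose out of reach is approached as far as the arm can. A call with a number of a shift or a turn outside -1 to 1 is refused whole. A call with a gripper value outside its range is refused whole. The fingers move at their own pace and stop on an object; "newtons" is the grip in N (left out, the last holds). Time passes only in rows, so rows that repeat a pose let the fingers close. It gives the time, the measured TCP pose, the force and the opening at its end, in the units of the state.
- observe(): the state, without advancing time (a new reading comes with each control period).
- get_image(name): name is "scene" or "top" or "wrist"; returns the picture (480x640x3 uint8, red, green, blue); there is no depth.
- camera_info(name): a dict with "fx", "fy", "cx", "cy" (pixels), "distortion" ([k1, k2, p1, p2, k3] as OpenCV has them; the pictures are not rectified), "eye" and "rotation" of the camera in the world; the wrist camera has in their place "hand_eye" (4x4, takes a point from camera to tool coordinates, whose origin is the TCP and whose axes are the flange's). Camera axes: x right, y down, z forward; pixel columns grow to the right and rows downward; lengths in m; the calibration is good to about 2 mm. A picture is of the moment at which its call begins: read the wrist's pose just before it. camera_info takes no time and is no camera call.
- sign_off(): hands the job in, once; it reports no verdict.
The state is a dict: "clock": time; "joints": joint angles; "dq": joint speeds; "joint_efforts": joint torques, N m; "position": TCP position; "ee_rot": TCP orientation; "force": force on the tool from outside, world axes, zero at the start; "ft_torque": the same for the moment, N m; "width": opening from 0.0 (shut) to 1.0 (fully open).
Only numpy, scipy, OpenCV 4.12 (cv2) and the standard library are available. Lean on these libraries where they do the work, as an engineer would, in place of code of your own. Each camera call takes 0.05 s, during which the arm holds its last target. There are 200 camera calls.

## Working session

There is one attempt and no reset: what is moved stays moved. The work goes in short steps, Python scripts to look and compute and a tool call to move; the robot and the scene stay as the last step left them, time stands still between calls to the robot, and variables do not carry over. Pictures are saved under pics/ and viewed, about 8 in all and at most 12, crops included, and the job is handed in when it is done.

Besides the shell and the picture viewer there is one more tool, called after "Call:" as a command line: name --argument value ..., lists and objects as JSON in quotes. drive_tool: Moves the arm, as the interface text tells. Its arguments: {"type":"object","properties":{"increments":{"type":"array","items":{"type":"object","properties":{"grip":{"type":"number"},"tx":{"type":"number"},"ty":{"type":"number"},"tz":{"type":"number"},"turn":{"type":"number"}}}},"newtons":{"type":"number"}},"required":["increments"]}

```bash
mkdir -p pics
python3 - <<'E'
from cell import *
import cv2
s=observe();print(s)
for n in("scene","top"):
    print(n,camera_info(n)); cv2.imwrite(f"pics/{n}0.png",get_image(n)[:,:,::-1])
print(camera_info("wrist"))
E
```

```text
{'clock': 0.0, 'joints': array([-1.20360414,  0.43522969,  0.02496622,  1.57406056, -0.01158115,
        1.13401371, -0.07510167]), 'dq': array([-0.00099012, -0.000708  ,  0.00142239,  0.00082429,  0.0005387 ,
        0.00183419, -0.00165587]), 'joint_efforts': array([ 1.02060967e-03, -6.67851162e+01,  9.85257626e-01, -3.14447987e+01,
       -6.05579512e-02,  4.27800079e-02,  1.40781472e-04]), 'position': array([0.28276464, 0.55681785, 0.22595487]), 'ee_rot': array([-7.31218162e-01, -3.05509336e+00,  2.43844912e-03]), 'force': array([ 0.00800411,  0.0392506 , -0.61402486]), 'ft_torque': array([-0.00216686,  0.01696589,  0.0090104 ]), 'width': 0.9941909050380566}
scene {'fx': 616.8732698718054, 'fy': 616.8732698718054, 'cx': 325.81553865219973, 'cy': 239.37062104715773, 'distortion': array([-0.0470092,  0.       ,  0.       ,  0.       ,  0.       ]), 'eye': array([1.31233606, 0.47376175, 1.08578074]), 'rotation': array([-1.2383384 , -2.27708152,  0.93401953])}
top {'fx': 580.0762494192396, 'fy': 580.0762494192396, 'cx': 312.1094650577217, 'cy': 239.41632840130734, 'distortion': array([-0.11315301,  0.        ,  0.        ,  0.        ,  0.        ]), 'eye': array([ 0.40591941, -0.05563429,  1.4994399 ]), 'rotation': array([-2.16333067,  2.22558632, -0.01726479])}
{'fx': 379.6243184820408, 'fy': 379.6243184820408, 'cx': 317.103115203851, 'cy': 241.41209586415513, 'distortion': array([-0.01806208,  0.        ,  0.        ,  0.        ,  0.        ]), 'hand_eye': array([[-2.64374703e-04, -9.61554897e-01, -2.74612653e-01,
         7.44105482e-02],
       [ 9.99998753e-01, -6.81740585e-04,  1.42439403e-03,
        -1.06952738e-03],
       [-1.55684765e-03, -2.74611934e-01,  9.61553879e-01,
        -1.58068731e-01],
       [ 0.00000000e+00,  0.00000000e+00,  0.00000000e+00,
         1.00000000e+00]])}
```

View pics/top0.png

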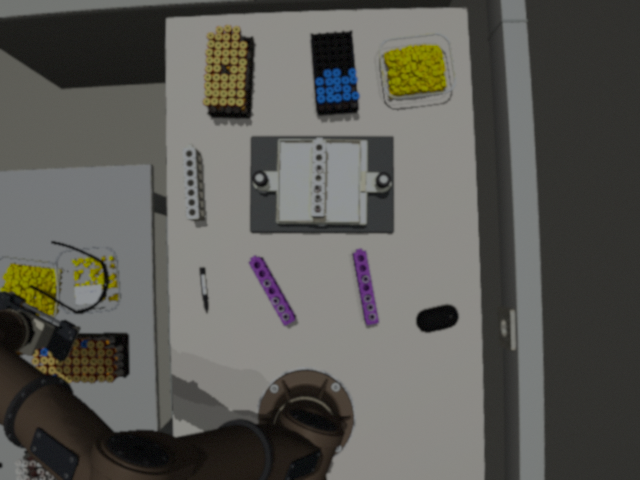

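View pics/scene0.png

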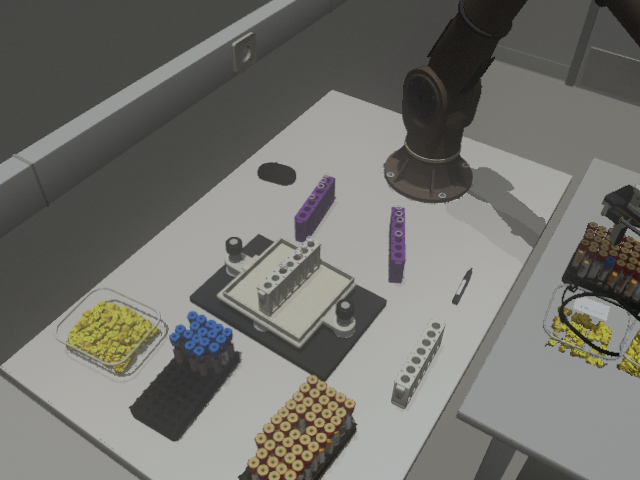

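The top view shows the stand with its left wheel at about (261,180) and its right wheel at (383,181). The stand's carrier is at (319,180). The ivory spare is at (194,183), and the purple look-alikes are at (272,290) and (366,287). The scene view agrees, with the wheels at (345,308) and (235,243). They are the only black wheels, and they sit on the white stand.

```bash
cat > h.py <<'E'
from cell import *
import cv2,numpy as np
from scipy.spatial.transform import Rotation as R
def cam(n,s=None):
    c=camera_info(n);K=np.array([[c['fx'],0,c['cx']],[0,c['fy'],c['cy']],[0,0,1]])
    if n=='wrist':
        T=np.eye(4);T[:3,:3]=R.from_rotvec(s['ee_rot']).as_matrix();T[:3,3]=s['position'];T=T@c['hand_eye']
        return K,c['distortion'],T[:3,:3],T[:3,3]
    return K,c['distortion'],R.from_rotvec(c['rotation']).as_matrix(),c['eye']
def px2w(n,uv,z,s=None):
    K,d,Rm,e=cam(n,s)
    p=cv2.undistortPoints(np.array(uv,float).reshape(-1,1,2),K,d)[:,0]
    r=np.c_[p,np.ones(len(p))]@Rm.T
    return e+r*((z-e[2])/r[:,2])[:,None]
def st():
    s=observe();print(round(s['clock'],2),s['position'].round(4),R.from_rotvec(s['ee_rot']).as_matrix()[:,1].round(3),s['force'].round(2),s['ft_torque'].round(3),round(s['width'],3),s['joints'].round(3));return s
E
python3 - <<'E'
from h import *
I=cv2.imread('pics/top0.png')
print(px2w('top',[(261,180),(383,181),(319,180)],.107),px2w('top',[(250,137),(393,137),(393,232),(250,232)],.02))
cv2.imwrite('pics/crop.png',cv2.resize(I[130:240,240:400],None,fx=5,fy=5,interpolation=cv2.INTER_CUBIC))
J=cv2.imread('pics/scene0.png');
E
```

```text
[[ 0.60184601  0.08958089  0.107     ]
 [ 0.59049271 -0.20493049  0.107     ]
 [ 0.59741382 -0.05068739  0.107     ]] [[ 0.72703157  0.12471043  0.02      ]
 [ 0.71541167 -0.24416922  0.02      ]
 [ 0.47052352 -0.2353859   0.02      ]
 [ 0.48109005  0.13012686  0.02      ]]
```

View pics/crop.png

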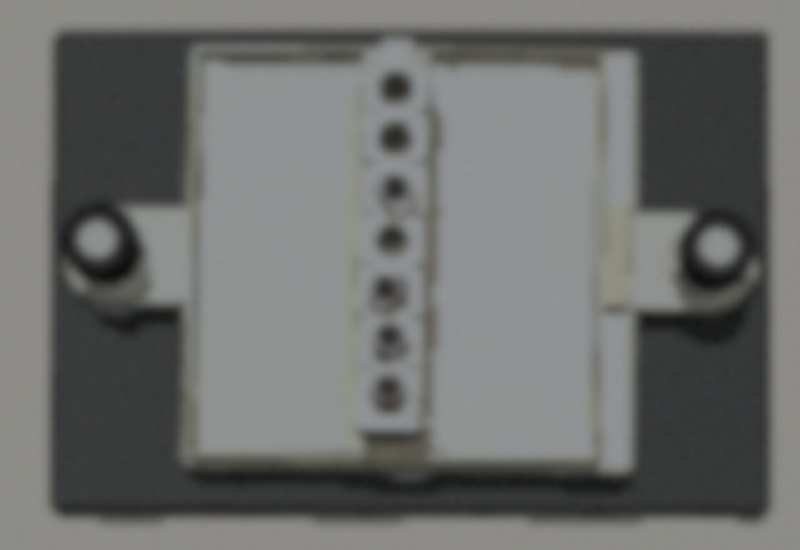

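Call:
drive_tool --increments '[{"tz":0.1,"grip":1},{"tx":0.1,"ty":-0.1,"tz":0.1,"grip":1},{"tx":0.8,"ty":-1,"tz":0.1,"grip":1},{"tx":0.8,"ty":-1,"tz":0.1,"grip":1},{"tx":0.8,"ty":-1,"tz":0.1,"grip":1},{"tx":0.8,"ty":-1,"tz":0.1,"grip":1},{"tx":0.8,"ty":-1,"tz":0.1,"grip":1},{"tx":0.8,"ty":-1,"tz":0.1,"grip":1},{"tx":0.8,"ty":-1,"tz":0.1,"grip":1},{"tx":0.8,"ty":-1,"tz":0.1,"grip":1},{"tx":0.8,"ty":-1,"tz":0.1,"grip":1},{"tx":0.8,"ty":-1,"tz":0.1,"grip":1},{"tx":0.8,"ty":-1,"tz":0.1,"grip":1},{"tx":0.8,"ty":-1,"tz":0.1,"grip":1},{"tx":0.8,"ty":-1,"tz":0.1,"grip":1},{"tx":0.8,"ty":-1,"tz":0.1,"grip":1}]'

```text
invalid input
```

Run:
```python
from h import *
import cell; print([n for n in dir(cell) if 'grip' in n.lower()], getattr(cell,'grip_point_offset',None))
s=st(); cv2.imwrite('pics/w1.png',get_image('wrist')[:,:,::-1])
print(px2w('top',[(259.6,178),(383.2,179.4)],.107))
```

```text
['grip_point_offset'] 0.0188
0.1 [0.2828 0.5569 0.226 ] [ 0.453  0.892 -0.001] [ 0.34 -0.62  0.49] [-0.008  0.025  0.022] 0.997 [-1.204  0.435  0.025  1.574 -0.012  1.134 -0.075]
[[ 0.60682961  0.09286902  0.107     ]
 [ 0.59436131 -0.20554956  0.107     ]]
```

View pics/w1.png

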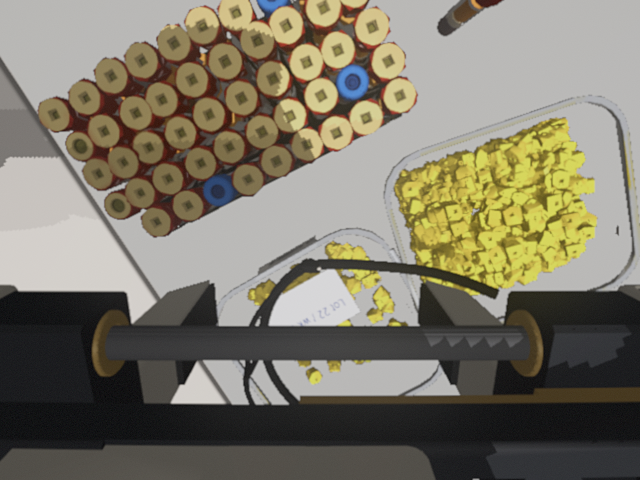

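The move was refused, so this wrist picture still shows the side bench, with the fingers at the lower edge. I'll retry with every field given.

Call:
drive_tool --increments '[{"tx":0,"ty":0,"tz":0.1,"turn":0,"grip":1},{"tx":0.1,"ty":-0.1,"tz":0.1,"turn":0,"grip":1},{"tx":0.8,"ty":-1,"tz":0.1,"turn":0,"grip":1},{"tx":0.8,"ty":-1,"tz":0.1,"turn":0,"grip":1},{"tx":0.8,"ty":-1,"tz":0.1,"turn":0,"grip":1},{"tx":0.8,"ty":-1,"tz":0.1,"turn":0,"grip":1},{"tx":0.8,"ty":-1,"tz":0.1,"turn":0,"grip":1},{"tx":0.8,"ty":-1,"tz":0.1,"turn":0,"grip":1},{"tx":0.8,"ty":-1,"tz":0.1,"turn":0,"grip":1},{"tx":0.8,"ty":-1,"tz":0.1,"turn":0,"grip":1},{"tx":0.8,"ty":-1,"tz":0.1,"turn":0,"grip":1},{"tx":0.8,"ty":-1,"tz":0.1,"turn":0,"grip":1},{"tx":0.8,"ty":-1,"tz":0.1,"turn":0,"grip":1},{"tx":0.8,"ty":-1,"tz":0.1,"turn":0,"grip":1},{"tx":0.8,"ty":-1,"tz":0.1,"turn":0,"grip":1}]' --newtons 10

```text
clock: 1.65
position: [0.6018, 0.1591, 0.266]
ee_rot: [-0.727, -3.055, 0.001]
force: [-0.2, 0.3, 0.1]
width: 0.004
```

Call:
drive_tool --increments '[{"tx":0,"ty":-0.1,"tz":0,"turn":0,"grip":1},{"tx":0,"ty":-0.165,"tz":-0.1,"turn":0,"grip":1},{"tx":0,"ty":-0.165,"tz":-0.1,"turn":0,"grip":1},{"tx":0,"ty":-0.165,"tz":-0.1,"turn":0,"grip":1}]'

```text
clock: 2.05
position: [0.6007, 0.0942, 0.2255]
ee_rot: [-0.725, -3.054, 0.001]
force: [0.2, 1.1, -0.5]
width: 0.006
```

Run:
```python
from h import *
s=st(); np.save('s2.npy',s,allow_pickle=True);cv2.imwrite('pics/w2.png',get_image('wrist')[:,:,::-1])
```

```text
2.05 [0.6007 0.0942 0.2255] [ 0.45   0.893 -0.001] [ 0.23  1.11 -0.47] [ 0.079 -0.03  -0.065] 0.006 [-0.391  0.41   0.211  1.628 -0.094  1.116  0.949]
```

View pics/w2.png

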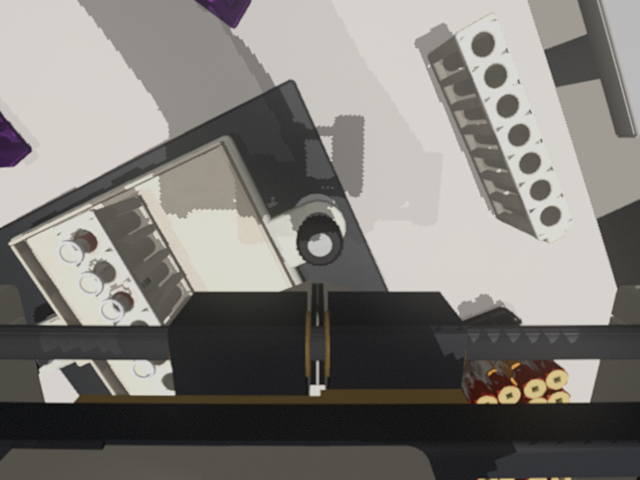

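Run:
```python
from h import *
s=np.load('s2.npy',allow_pickle=True).item()
print(px2w('wrist',[(319,243),(320,239)],.107,s))
I=cv2.imread('pics/w2.png');cv2.imwrite('pics/w2c.png',cv2.resize(I[180:300,240:400],None,fx=5,fy=5,interpolation=cv2.INTER_CUBIC))
```

```text
[[0.60589634 0.09225677 0.107     ]
 [0.60342407 0.0943435  0.107     ]]
```

View pics/w2c.png

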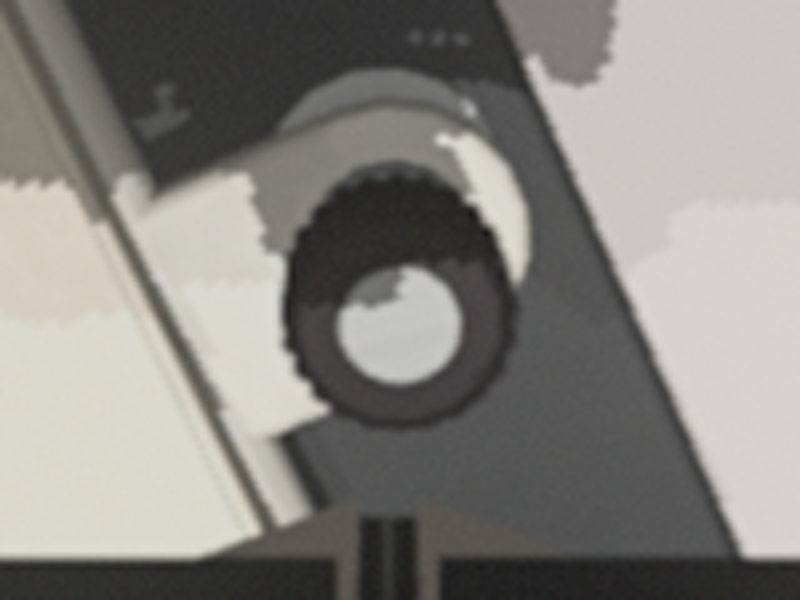

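Call:
drive_tool --increments '[{"tx":0.0145,"ty":-0.005,"tz":-0.1,"turn":0,"grip":1},{"tx":0.0145,"ty":-0.005,"tz":-0.2,"turn":0,"grip":1},{"tx":0.0145,"ty":-0.005,"tz":-0.26,"turn":0,"grip":1},{"tx":0.0145,"ty":-0.005,"tz":-0.26,"turn":0,"grip":1},{"tx":0.0145,"ty":-0.005,"tz":-0.26,"turn":0,"grip":1}]'

```text
clock: 2.6
position: [0.6079, 0.0948, 0.1236]
ee_rot: [-0.72, -3.057, -0.003]
force: [0.2, -0.0, 0.1]
width: 0.007
```

Run:
```python
from h import *
st()
```

```text
2.6 [0.6079 0.0948 0.1236] [0.446 0.895 0.001] [ 0.15 -0.    0.13] [-0.035  0.028  0.019] 0.007 [-0.371  0.519  0.19   1.728 -0.121  0.906  0.977]
```

Call:
drive_tool --increments '[{"tx":0,"ty":0,"tz":-0.0075,"turn":0,"grip":1},{"tx":0,"ty":0,"tz":-0.0125,"turn":0,"grip":1},{"tx":0,"ty":0,"tz":-0.0175,"turn":0,"grip":1},{"tx":0,"ty":0,"tz":-0.02,"turn":0,"grip":1},{"tx":0,"ty":0,"tz":-0.0225,"turn":0,"grip":1},{"tx":0,"ty":0,"tz":-0.0225,"turn":0,"grip":1}]'

```text
clock: 3.2
position: [0.6078, 0.0947, 0.1145]
ee_rot: [-0.721, -3.057, -0.002]
force: [-0.0, 1.0, -0.2]
width: 0.006
```

Call:
drive_tool --increments '[{"tx":-0.0025,"ty":-0.005,"tz":-0.0025,"turn":0,"grip":1},{"tx":-0.0025,"ty":-0.005,"tz":-0.005,"turn":0,"grip":1},{"tx":-0.0025,"ty":-0.005,"tz":-0.0075,"turn":0,"grip":1},{"tx":-0.0025,"ty":-0.005,"tz":-0.01,"turn":0,"grip":1},{"tx":-0.0025,"ty":-0.005,"tz":-0.0125,"turn":0,"grip":1},{"tx":-0.0025,"ty":-0.005,"tz":-0.0125,"turn":0,"grip":1}]'

```text
clock: 3.8
position: [0.6067, 0.0928, 0.1093]
ee_rot: [-0.72, -3.057, -0.002]
force: [-0.2, -0.6, -0.4]
width: 0.004
```

Call:
drive_tool --increments '[{"tx":0,"ty":0,"tz":-0.0025,"turn":0,"grip":1},{"tx":0,"ty":0,"tz":-0.005,"turn":0,"grip":1},{"tx":0,"ty":0,"tz":-0.0075,"turn":0,"grip":1},{"tx":0,"ty":0,"tz":-0.0075,"turn":0,"grip":1}]'

```text
clock: 4.2
position: [0.6068, 0.0928, 0.1062]
ee_rot: [-0.72, -3.057, -0.002]
force: [0.3, -0.7, 0.7]
width: 0.008
```

Call:
drive_tool --increments '[{"tx":0,"ty":0,"tz":-0.0025,"turn":0,"grip":1},{"tx":0,"ty":0,"tz":-0.005,"turn":0,"grip":1},{"tx":0,"ty":0,"tz":-0.005,"turn":0,"grip":1}]'

```text
clock: 4.5
position: [0.6071, 0.0934, 0.1048]
ee_rot: [-0.72, -3.058, -0.004]
force: [-1.8, -0.3, 7.2]
width: 0.004
```

Call:
drive_tool --increments '[{"tx":0,"ty":0,"tz":-0.0025,"turn":0,"grip":1},{"tx":0,"ty":0,"tz":-0.005,"turn":0,"grip":1},{"tx":0,"ty":0,"tz":-0.005,"turn":0,"grip":1}]'

```text
clock: 4.8
position: [0.6073, 0.0939, 0.1039]
ee_rot: [0.72, 3.058, 0.005]
force: [-3.7, 0.7, 11.6]
width: 0.006
```

Call:
drive_tool --increments '[{"tx":-0.001,"ty":-0.0025,"tz":0.0075,"turn":0,"grip":1},{"tx":-0.001,"ty":-0.0025,"tz":0.0075,"turn":0,"grip":1},{"tx":-0.001,"ty":-0.0025,"tz":0.0075,"turn":0,"grip":1}]'

```text
clock: 5.1
position: [0.6069, 0.0928, 0.1068]
ee_rot: [0.72, 3.058, 0.005]
force: [0.1, 0.1, -0.2]
width: 0.004
```

Call:
drive_tool --increments '[{"tx":0,"ty":0,"tz":-0.0025,"turn":0,"grip":1},{"tx":0,"ty":0,"tz":-0.0025,"turn":0,"grip":1}]'

```text
clock: 5.3
position: [0.6069, 0.093, 0.1057]
ee_rot: [0.72, 3.058, 0.005]
force: [-0.0, -0.3, 2.5]
width: 0.004
```

Run:
```python
from h import *
L=[(o['force'][2],o['position'][2]) for o in [(get_image('top'),observe())[1] for _ in range(8)]]
print(np.mean(L,0),np.std(L,0))
```

```text
[1.98751099 0.10577475] [4.62500395e-01 3.52112678e-05]
```

Call:
drive_tool --increments '[{"tx":0,"ty":0,"tz":0.1,"turn":0,"grip":1},{"tx":0,"ty":0,"tz":0.22,"turn":0,"grip":1},{"tx":0,"ty":0,"tz":0.28,"turn":0,"grip":1},{"tx":-0.01,"ty":-0.2,"tz":0.28,"turn":0,"grip":1},{"tx":-0.031,"ty":-0.746,"tz":0.28,"turn":0,"grip":1},{"tx":-0.031,"ty":-0.746,"tz":0.28,"turn":0,"grip":1},{"tx":-0.031,"ty":-0.746,"tz":0.28,"turn":0,"grip":1},{"tx":-0.031,"ty":-0.746,"tz":0.28,"turn":0,"grip":1},{"tx":-0.031,"ty":-0.746,"tz":0.28,"turn":0,"grip":1},{"tx":-0.031,"ty":-0.746,"tz":0.28,"turn":0,"grip":1},{"tx":-0.031,"ty":-0.746,"tz":0.28,"turn":0,"grip":1},{"tx":-0.031,"ty":-0.746,"tz":0.28,"turn":0,"grip":1}]'

```text
clock: 6.9
position: [0.5946, -0.2041, 0.2174]
ee_rot: [-0.718, -3.058, -0.007]
force: [0.3, 0.6, -0.1]
width: 0.004
```

Run:
```python
from h import *
s=st(); np.save('s3.npy',s,allow_pickle=True);I=get_image('wrist')[:,:,::-1]
cv2.imwrite('pics/w3.png',cv2.resize(I[150:310,220:420],None,fx=4,fy=4,interpolation=cv2.INTER_CUBIC))
```

```text
6.9 [ 0.5946 -0.2041  0.2174] [0.445 0.896 0.004] [ 0.33  0.57 -0.15] [-0.002  0.019 -0.042] 0.004 [ 0.06   0.453  0.277  1.591 -0.138  1.118  1.481]
```

View pics/w3.png

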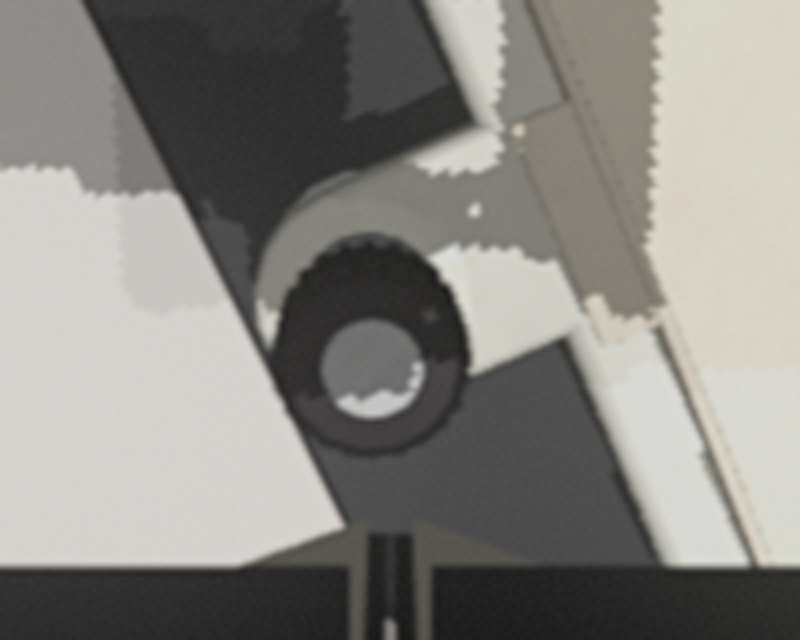

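The crop shows the right wheel top centred near crop pixel (372,368), which is (313,242) in the full picture.

Run:
```python
from h import *
s=np.load('s3.npy',allow_pickle=True).item()
print(px2w('wrist',[(313,242)],.104,s),px2w('wrist',[(313,242)],.112,s))
```

```text
[[ 0.5962233  -0.20856392  0.104     ]] [[ 0.59419684 -0.20750584  0.112     ]]
```

Call:
drive_tool --increments '[{"tx":0.001,"ty":-0.007,"tz":-0.12,"turn":0,"grip":1},{"tx":0.001,"ty":-0.007,"tz":-0.2,"turn":0,"grip":1},{"tx":0.001,"ty":-0.007,"tz":-0.235,"turn":0,"grip":1},{"tx":0.001,"ty":-0.007,"tz":-0.235,"turn":0,"grip":1},{"tx":0.001,"ty":-0.007,"tz":-0.235,"turn":0,"grip":1}]'

```text
clock: 7.45
position: [0.5961, -0.2061, 0.1247]
ee_rot: [0.715, 3.058, 0.007]
force: [-0.8, -0.5, 0.2]
width: 0.004
```

Call:
drive_tool --increments '[{"tx":0,"ty":0,"tz":-0.005,"turn":0,"grip":1},{"tx":0,"ty":0,"tz":-0.01,"turn":0,"grip":1},{"tx":0,"ty":0,"tz":-0.0125,"turn":0,"grip":1},{"tx":0,"ty":0,"tz":-0.0125,"turn":0,"grip":1}]'

```text
clock: 7.85
position: [0.5962, -0.2061, 0.12]
ee_rot: [0.715, 3.058, 0.007]
force: [0.7, -0.4, -0.1]
width: 0.003
```

Call:
drive_tool --increments '[{"tx":0,"ty":0,"tz":-0.0025,"turn":0,"grip":1},{"tx":0,"ty":0,"tz":-0.005,"turn":0,"grip":1},{"tx":0,"ty":0,"tz":-0.0075,"turn":0,"grip":1},{"tx":0,"ty":0,"tz":-0.0075,"turn":0,"grip":1}]'

```text
clock: 8.25
position: [0.5961, -0.2061, 0.1168]
ee_rot: [0.715, 3.058, 0.007]
force: [-0.1, -0.4, 0.3]
width: 0.007
```

Call:
drive_tool --increments '[{"tx":0,"ty":-0.001,"tz":-0.0025,"turn":0,"grip":1},{"tx":0,"ty":-0.002,"tz":-0.005,"turn":0,"grip":1},{"tx":0,"ty":-0.002,"tz":-0.0075,"turn":0,"grip":1},{"tx":0,"ty":-0.002,"tz":-0.0075,"turn":0,"grip":1}]'

```text
clock: 8.65
position: [0.596, -0.2069, 0.1136]
ee_rot: [0.715, 3.058, 0.007]
force: [0.4, -0.2, -0.5]
width: 0.005
```

Call:
drive_tool --increments '[{"tx":0,"ty":0,"tz":-0.0025,"turn":0,"grip":1},{"tx":0,"ty":0,"tz":-0.005,"turn":0,"grip":1},{"tx":0,"ty":0,"tz":-0.0075,"turn":0,"grip":1},{"tx":0,"ty":0,"tz":-0.0075,"turn":0,"grip":1}]'

```text
clock: 9.05
position: [0.5959, -0.2068, 0.1105]
ee_rot: [0.715, 3.059, 0.007]
force: [0.8, -0.0, -0.3]
width: 0.008
```

Call:
drive_tool --increments '[{"tx":0,"ty":0,"tz":-0.0025,"turn":0,"grip":1},{"tx":0,"ty":0,"tz":-0.005,"turn":0,"grip":1},{"tx":0,"ty":0,"tz":-0.005,"turn":0,"grip":1}]'

```text
clock: 9.35
position: [0.5958, -0.2067, 0.1082]
ee_rot: [0.715, 3.059, 0.007]
force: [-0.1, 0.1, 0.4]
width: 0.007
```

Call:
drive_tool --increments '[{"tx":0,"ty":0,"tz":-0.0025,"turn":0,"grip":1},{"tx":0,"ty":0,"tz":-0.005,"turn":0,"grip":1},{"tx":0,"ty":0,"tz":-0.005,"turn":0,"grip":1}]'

```text
clock: 9.65
position: [0.5957, -0.2067, 0.1061]
ee_rot: [-0.715, -3.059, -0.007]
force: [0.5, -0.3, 0.6]
width: 0.005
```

Call:
drive_tool --increments '[{"tx":0,"ty":0,"tz":-0.0025,"turn":0,"grip":1},{"tx":0,"ty":0,"tz":-0.005,"turn":0,"grip":1},{"tx":0,"ty":0,"tz":-0.005,"turn":0,"grip":1}]'

```text
clock: 9.95
position: [0.5958, -0.2068, 0.1042]
ee_rot: [0.715, 3.059, 0.007]
force: [0.4, -0.2, 2.2]
width: 0.006
```

Call:
drive_tool --increments '[{"tx":0,"ty":0,"tz":-0.0025,"turn":0,"grip":1},{"tx":0,"ty":0,"tz":-0.0025,"turn":0,"grip":1}]'

```text
clock: 10.15
position: [0.5959, -0.2072, 0.1036]
ee_rot: [0.715, 3.058, 0.007]
force: [-1.0, 0.3, 6.4]
width: 0.007
```

```bash
cat > avg.py <<'E'
from h import *
L=[np.r_[o['force'],o['position'],o['width']] for o in [(get_image('top'),observe())[1] for _ in range(8)]]
print(np.mean(L,0).round(5),np.std(L,0).round(5)[2])
E
python3 avg.py
```

```text
[-1.35541e+00 -2.46940e-01  5.33529e+00  5.95870e-01 -2.07110e-01
  1.03640e-01  5.33000e-03] 0.25378
```

Call:
drive_tool --increments '[{"tx":0,"ty":0,"tz":0.01,"turn":0,"grip":1},{"tx":0,"ty":0,"tz":0.1,"turn":0,"grip":-1},{"tx":0,"ty":0,"tz":0.2,"turn":0,"grip":-1},{"tx":0,"ty":0,"tz":0.285,"turn":0,"grip":-1},{"tx":0,"ty":0,"tz":0.285,"turn":0,"grip":-1},{"tx":0,"ty":0,"tz":0.285,"turn":0,"grip":-1}]' --newtons 4

```text
clock: 11.15
position: [0.5962, -0.2071, 0.2184]
ee_rot: [0.715, 3.057, 0.007]
force: [-0.9, 0.2, -0.4]
width: 0.39
```

Run:
```python
from h import *
s=st(); np.save('s4.npy',s,allow_pickle=True);W=get_image('wrist')[:,:,::-1].copy();cv2.imwrite('pics/w4.png',W)
S=get_image('scene')[:,:,::-1].copy();cv2.imwrite('pics/scene4.png',S)
A=cv2.imread('pics/scene0.png')
for n,(u,v) in dict(lwheel=(345,308),ltray=(325,265),rear=(290,330),slab=(215,300)).items():
    t=A[v-16:v+16,u-14:u+14]
    r=cv2.matchTemplate(S[v-28:v+28,u-26:u+26],t,cv2.TM_CCOEFF_NORMED);_,m,_,p=cv2.minMaxLoc(r);print(n,m,p[0]-12,p[1]-12)
cv2.imwrite('pics/cmp4.png',np.hstack([cv2.resize(X[225:345,190:390],None,fx=2,fy=2) for X in(A,S)]))
```

```text
11.15 [ 0.5962 -0.2071  0.2184] [0.443 0.896 0.005] [-0.94  0.25 -0.39] [0.053 0.04  0.008] 0.39 [ 0.063  0.454  0.279  1.586 -0.14   1.118  1.488]
lwheel 0.9992884397506714 0 0
ltray 0.9907760620117188 0 0
rear 0.9996582865715027 0 0
slab 0.9990555644035339 0 0
```

Run:
```python
from h import *
A=cv2.imread('pics/scene0.png')
f=lambda u,v:cv2.resize(A[v-25:v+25,u-25:u+25],None,fx=8,fy=8,interpolation=cv2.INTER_CUBIC)
cv2.imwrite('pics/sc.png',np.hstack([f(345,308),f(235,243)]))
```

```text
(no output)
```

View pics/sc.png

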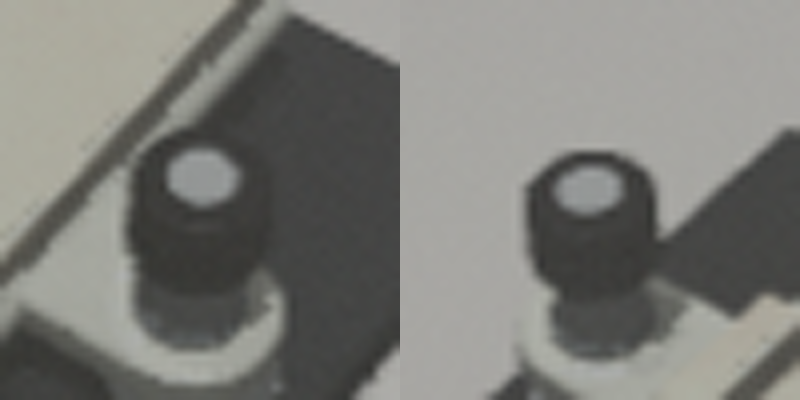

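Run:
```python
from h import *
s2=np.load('s2.npy',allow_pickle=True).item();s3=np.load('s3.npy',allow_pickle=True).item()
for n,sc,tp,w,s in(('L',(345.4,305.2),(259.6,178),(320,244.6),s2),('R',(233.5,241.6),(383.2,179.4),(313,242),s3)):
  for z in(.100,.104,.108,.112,.116): print(n,z,*[px2w(c,[p],z,s)[0,:2].round(4) for c,p in(('scene',sc),('top',tp),('wrist',w))])
print(px2w('scene',[(191,297),(333,373),(385,302)],.02),px2w('top',[(251,137),(393,137),(393,232),(250,232)],.02))
```

```text
L 0.1 [0.6055 0.0922] [0.6078 0.0936] [0.6092 0.0915]
L 0.104 [0.6084 0.0937] [0.6073 0.0932] [0.6082 0.092 ]
L 0.108 [0.6113 0.0953] [0.6067 0.0928] [0.6071 0.0925]
L 0.112 [0.6141 0.0968] [0.6061 0.0923] [0.606 0.093]
L 0.116 [0.617  0.0984] [0.6055 0.0919] [0.605  0.0935]
R 0.1 [ 0.5872 -0.2137] [ 0.5953 -0.2063] [ 0.5972 -0.2091]
R 0.104 [ 0.5901 -0.2109] [ 0.5948 -0.2059] [ 0.5962 -0.2086]
R 0.108 [ 0.5931 -0.2081] [ 0.5942 -0.2054] [ 0.5952 -0.208 ]
R 0.112 [ 0.596  -0.2053] [ 0.5937 -0.205 ] [ 0.5942 -0.2075]
R 0.116 [ 0.599  -0.2025] [ 0.5931 -0.2046] [ 0.5932 -0.207 ]
[[ 0.71813682 -0.23921761  0.02      ]
 [ 0.71201136  0.13129029  0.02      ]
 [ 0.49180505  0.13040773  0.02      ]] [[ 0.7269367   0.12211343  0.02      ]
 [ 0.71541167 -0.24416922  0.02      ]
 [ 0.47052352 -0.2353859   0.02      ]
 [ 0.48109005  0.13012686  0.02      ]]
```

Call:
drive_tool --increments '[{"tx":-0.005,"ty":0.001,"tz":0,"turn":0,"grip":-1},{"tx":-0.005,"ty":0.001,"tz":0,"turn":0,"grip":-1},{"tx":-0.005,"ty":0.001,"tz":-0.05,"turn":0,"grip":-1},{"tx":-0.005,"ty":0.001,"tz":-0.13,"turn":0,"grip":-1},{"tx":-0.005,"ty":0.001,"tz":-0.2,"turn":0,"grip":-1},{"tx":-0.005,"ty":0.001,"tz":-0.25,"turn":0,"grip":-1},{"tx":-0.005,"ty":0.001,"tz":-0.3,"turn":0,"grip":-1},{"tx":-0.005,"ty":0.001,"tz":-0.336,"turn":0,"grip":-1},{"tx":-0.005,"ty":0.001,"tz":-0.336,"turn":0,"grip":-1},{"tx":-0.005,"ty":0.001,"tz":-0.336,"turn":0,"grip":-1}]' --newtons 4

```text
clock: 12.25
position: [0.5933, -0.2064, 0.0823]
ee_rot: [-0.715, -3.058, -0.007]
force: [-0.3, 1.1, -0.6]
width: 1.0
```

Run:
```python
from h import *
st(); cv2.imwrite('pics/w5.png',get_image('wrist')[:,:,::-1])
```

```text
12.25 [ 0.5933 -0.2064  0.0823] [0.443 0.896 0.004] [-0.29  1.07 -0.65] [ 0.001  0.031 -0.036] 1.0 [ 0.091  0.591  0.241  1.73  -0.184  0.844  1.527]
```

View pics/w5.png

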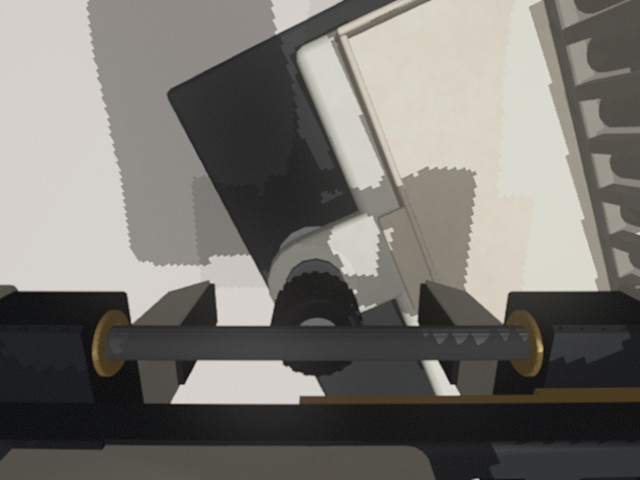

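The wheel is centred between the fingers: column 316, against a finger midpoint of about 317. I'll close gently.

Call:
drive_tool --increments '[{"tx":0,"ty":0,"tz":0,"turn":0,"grip":1},{"tx":0,"ty":0,"tz":0,"turn":0,"grip":1},{"tx":0,"ty":0,"tz":0,"turn":0,"grip":1},{"tx":0,"ty":0,"tz":0,"turn":0,"grip":1},{"tx":0,"ty":0,"tz":0,"turn":0,"grip":1},{"tx":0,"ty":0,"tz":0,"turn":0,"grip":1},{"tx":0,"ty":0,"tz":0,"turn":0,"grip":1},{"tx":0,"ty":0,"tz":0,"turn":0,"grip":1}]' --newtons 4

```text
clock: 13.1
position: [0.5936, -0.207, 0.0829]
ee_rot: [-0.716, -3.059, -0.006]
force: [0.5, 0.0, -0.3]
width: 0.392
```

```bash
python3 avg.py
```

```text
[-1.99550e-01 -1.49324e+00 -5.20000e-04  5.93750e-01 -2.06770e-01
  8.28900e-02  3.91330e-01] 0.50658
```

Call:
drive_tool --increments '[{"tx":0,"ty":0,"tz":0,"turn":0,"grip":1},{"tx":0,"ty":0,"tz":0,"turn":-0.12,"grip":1},{"tx":0,"ty":0,"tz":0,"turn":-0.24,"grip":1},{"tx":0,"ty":0,"tz":0,"turn":-0.36,"grip":1},{"tx":0,"ty":0,"tz":0,"turn":-0.48,"grip":1},{"tx":0,"ty":0,"tz":0,"turn":-0.6,"grip":1},{"tx":0,"ty":0,"tz":0,"turn":-0.72,"grip":1},{"tx":0,"ty":0,"tz":0,"turn":-0.84,"grip":1},{"tx":0,"ty":0,"tz":0,"turn":-0.9,"grip":1},{"tx":0,"ty":0,"tz":0,"turn":-0.9,"grip":1}]' --newtons 12

```text
clock: 14.5
position: [0.5946, -0.2061, 0.083]
ee_rot: [2.025, 2.399, 0.007]
force: [2.2, 1.1, -0.2]
width: 0.388
```

```bash
python3 -c "
from h import *
st()"
```

```text
14.5 [ 0.5946 -0.2061  0.083 ] [0.986 0.168 0.005] [ 2.24  1.06 -0.24] [-0.027 -0.687 -0.088] 0.388 [-0.08   0.622  0.5    1.748 -0.381  0.865  0.76 ]
```

Call:
drive_tool --increments '[{"tx":-0.001,"ty":-0.001,"tz":0,"turn":-0.12,"grip":1},{"tx":-0.002,"ty":-0.002,"tz":0,"turn":-0.24,"grip":1},{"tx":-0.002,"ty":-0.002,"tz":0,"turn":-0.36,"grip":1},{"tx":-0.002,"ty":-0.002,"tz":0,"turn":-0.48,"grip":1},{"tx":-0.002,"ty":-0.002,"tz":0,"turn":-0.6,"grip":1},{"tx":-0.002,"ty":-0.002,"tz":0,"turn":-0.72,"grip":1},{"tx":-0.002,"ty":-0.002,"tz":0,"turn":-0.84,"grip":1},{"tx":-0.002,"ty":-0.002,"tz":0,"turn":-0.885,"grip":1},{"tx":-0.002,"ty":-0.002,"tz":0,"turn":-0.885,"grip":1}]' --newtons 12

```text
clock: 15.4
position: [0.5947, -0.2068, 0.0831]
ee_rot: [2.88, 1.242, 0.006]
force: [3.7, 0.4, -0.8]
width: 0.386
```

```bash
python3 -c "
from h import *
st()"
```

```text
15.4 [ 0.5947 -0.2068  0.0831] [ 0.727 -0.686  0.006] [ 3.73  0.38 -0.76] [-0.311 -0.889 -0.04 ] 0.386 [-0.233  0.688  0.756  1.762 -0.577  0.921  0.013]
```

Call:
drive_tool --increments '[{"tx":0,"ty":0,"tz":0,"turn":0,"grip":-1},{"tx":0,"ty":0,"tz":0,"turn":0,"grip":-1},{"tx":0,"ty":0,"tz":0,"turn":0,"grip":-1},{"tx":0,"ty":0,"tz":0,"turn":0,"grip":-1},{"tx":0,"ty":0,"tz":0.05,"turn":0.1,"grip":-1},{"tx":0.004,"ty":-0.002,"tz":0.12,"turn":0.2,"grip":1},{"tx":0.004,"ty":-0.002,"tz":0.12,"turn":0.3,"grip":1},{"tx":0.004,"ty":-0.002,"tz":0.12,"turn":0.4,"grip":1},{"tx":0.004,"ty":-0.002,"tz":0.12,"turn":0.5,"grip":1},{"tx":0.004,"ty":-0.002,"tz":0.12,"turn":0.6,"grip":1},{"tx":0.004,"ty":-0.002,"tz":0.12,"turn":0.7,"grip":1},{"tx":0.004,"ty":-0.002,"tz":0.12,"turn":0.8,"grip":1},{"tx":0.004,"ty":-0.002,"tz":0.12,"turn":0.9,"grip":1},{"tx":0.004,"ty":-0.002,"tz":0.11,"turn":1,"grip":1},{"tx":0.004,"ty":-0.002,"tz":0.1,"turn":1,"grip":1},{"tx":0.004,"ty":-0.002,"tz":0.09,"turn":1,"grip":1}]'

```text
clock: 17.0
position: [0.596, -0.2076, 0.1188]
ee_rot: [1.878, 2.515, 0.009]
force: [-0.6, -0.5, -0.3]
width: 0.001
```

Call:
drive_tool --increments '[{"tx":0,"ty":0,"tz":-0.0025,"turn":0,"grip":1},{"tx":0,"ty":0,"tz":-0.005,"turn":0,"grip":1},{"tx":0,"ty":0,"tz":-0.0075,"turn":0,"grip":1},{"tx":0,"ty":0,"tz":-0.0075,"turn":0,"grip":1}]'

```text
clock: 17.4
position: [0.5961, -0.2075, 0.1157]
ee_rot: [1.879, 2.515, 0.009]
force: [-0.6, 0.1, -0.2]
width: 0.002
```

Call:
drive_tool --increments '[{"tx":0,"ty":0,"tz":-0.0025,"turn":0,"grip":1},{"tx":0,"ty":0,"tz":-0.005,"turn":0,"grip":1},{"tx":0,"ty":0,"tz":-0.0075,"turn":0,"grip":1},{"tx":0,"ty":0,"tz":-0.01,"turn":0,"grip":1},{"tx":0,"ty":0,"tz":-0.0115,"turn":0,"grip":1},{"tx":0,"ty":0,"tz":-0.0115,"turn":0,"grip":1}]'

```text
clock: 18.0
position: [0.596, -0.2076, 0.111]
ee_rot: [1.879, 2.515, 0.009]
force: [0.2, -0.3, 0.2]
width: 0.005
```

Call:
drive_tool --increments '[{"tx":0,"ty":0,"tz":-0.002,"turn":0,"grip":1},{"tx":0,"ty":0,"tz":-0.004,"turn":0,"grip":1},{"tx":0,"ty":0,"tz":-0.004,"turn":0,"grip":1}]'

```text
clock: 18.3
position: [0.5962, -0.2079, 0.1096]
ee_rot: [1.879, 2.514, 0.009]
force: [-0.5, 0.0, 2.9]
width: 0.005
```

```bash
python3 avg.py
```

```text
[-0.24207 -1.45972  2.96071  0.59614 -0.20785  0.10963  0.00508] 0.43404
```

Call:
drive_tool --increments '[{"tx":0,"ty":0,"tz":0.02,"turn":0,"grip":-1},{"tx":0,"ty":0,"tz":0.12,"turn":0.05,"grip":-1},{"tx":0,"ty":0,"tz":0.24,"turn":0.1,"grip":-1},{"tx":0,"ty":0.05,"tz":0.27,"turn":0.2,"grip":-1},{"tx":0.01,"ty":0.17,"tz":0.27,"turn":0.34,"grip":-1},{"tx":0.027,"ty":0.751,"tz":0.27,"turn":0.34,"grip":-1},{"tx":0.027,"ty":0.751,"tz":0.27,"turn":0.34,"grip":-1},{"tx":0.027,"ty":0.751,"tz":0.27,"turn":0.34,"grip":-1},{"tx":0.027,"ty":0.751,"tz":0.27,"turn":0.34,"grip":-1},{"tx":0.027,"ty":0.751,"tz":0.27,"turn":0.34,"grip":-1},{"tx":0.027,"ty":0.751,"tz":0.27,"turn":0.34,"grip":-1},{"tx":0.027,"ty":0.751,"tz":0.2,"turn":0.34,"grip":-1},{"tx":0.027,"ty":0.751,"tz":0.15,"turn":0.34,"grip":-1},{"tx":0.027,"ty":0.751,"tz":0.1,"turn":0.34,"grip":-1},{"tx":0.027,"ty":0.751,"tz":0.1,"turn":0.34,"grip":-1}]'

```text
clock: 20.2
position: [0.6049, 0.0919, 0.1473]
ee_rot: [-1.405, -2.808, -0.004]
force: [-0.6, 0.1, -0.0]
width: 0.998
```

Run:
```python
from h import *
st()
S=get_image('scene')[:,:,::-1].copy()
A=cv2.imread('pics/scene0.png')
for n,(u,v) in dict(rwheel=(235,243),ltray=(325,265),rear=(290,330)).items():
    t=A[v-16:v+16,u-14:u+14]
    r=cv2.matchTemplate(S[v-28:v+28,u-26:u+26],t,cv2.TM_CCOEFF_NORMED);_,m,_,p=cv2.minMaxLoc(r);print(n,m,p[0]-12,p[1]-12)
```

```text
20.2 [0.6049 0.0919 0.1473] [0.8   0.599 0.002] [-0.58  0.1  -0.01] [-0.032  0.053  0.018] 0.998 [-0.501  0.502  0.386  1.725 -0.228  0.958  0.617]
rwheel 0.9944460988044739 0 0
ltray 0.5228934288024902 -7 7
rear 0.9973610043525696 0 0
```

Call:
drive_tool --increments '[{"tx":0.005,"ty":0.001,"tz":-0.05,"turn":0,"grip":-1},{"tx":0.005,"ty":0.001,"tz":-0.1,"turn":0,"grip":-1},{"tx":0.005,"ty":0.001,"tz":-0.15,"turn":0,"grip":-1},{"tx":0.005,"ty":0.001,"tz":-0.174,"turn":0,"grip":-1},{"tx":0.005,"ty":0.001,"tz":-0.174,"turn":0,"grip":-1},{"tx":0.005,"ty":0.001,"tz":-0.174,"turn":0,"grip":-1}]'

```text
clock: 20.85
position: [0.6087, 0.0923, 0.0805]
ee_rot: [1.406, 2.809, 0.008]
force: [0.1, -0.1, 0.6]
width: 0.996
```

Run:
```python
from h import *
st(); cv2.imwrite('pics/w6.png',get_image('wrist')[:,:,::-1])
```

```text
20.85 [0.6087 0.0923 0.0805] [0.801 0.599 0.005] [ 0.1  -0.15  0.6 ] [-0.024 -0.046 -0.051] 0.996 [-0.476  0.584  0.354  1.777 -0.269  0.824  0.65 ]
```

View pics/w6.png

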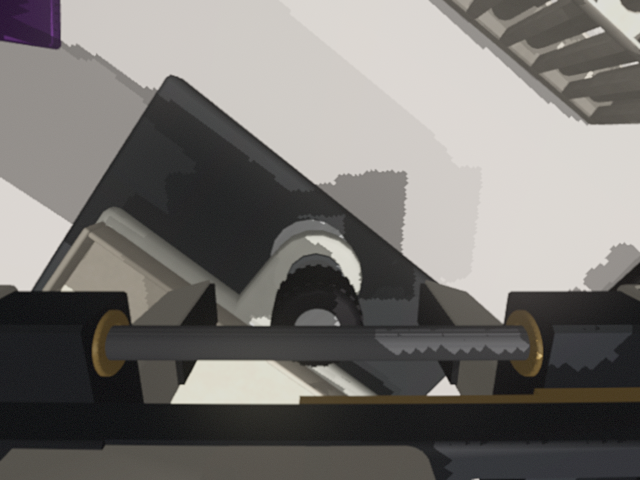

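The left wheel is centred between the fingers: columns 273 to 361, so centre 317. I'll close and turn in steps, letting the hand follow the expected 4 mm rise.

Call:
drive_tool --increments '[{"tx":0,"ty":0,"tz":-0.006,"turn":0,"grip":1},{"tx":0,"ty":0,"tz":-0.006,"turn":0,"grip":1},{"tx":0,"ty":0,"tz":-0.006,"turn":0,"grip":1},{"tx":0,"ty":0,"tz":-0.006,"turn":0,"grip":1},{"tx":0,"ty":0,"tz":-0.006,"turn":0,"grip":1},{"tx":0,"ty":0,"tz":-0.006,"turn":0,"grip":1},{"tx":0,"ty":0,"tz":-0.006,"turn":0,"grip":1},{"tx":0,"ty":0,"tz":-0.006,"turn":0,"grip":1}]' --newtons 4

```text
clock: 21.7
position: [0.6087, 0.0922, 0.0782]
ee_rot: [1.406, 2.808, 0.008]
force: [2.3, -0.7, -0.5]
width: 0.39
```

```bash
python3 avg.py
```

```text
[ 0.73859 -0.26328 -0.06226  0.60895  0.09233  0.0783   0.39036] 0.40326
```

Call:
drive_tool --increments '[{"tx":0,"ty":0,"tz":0,"turn":0,"grip":1},{"tx":0,"ty":-0.0005,"tz":0.001,"turn":-0.13,"grip":1},{"tx":0,"ty":-0.001,"tz":0.002,"turn":-0.26,"grip":1},{"tx":0,"ty":-0.0015,"tz":0.003,"turn":-0.39,"grip":1},{"tx":0,"ty":-0.002,"tz":0.004,"turn":-0.52,"grip":1},{"tx":0,"ty":-0.0025,"tz":0.005,"turn":-0.65,"grip":1},{"tx":0,"ty":-0.0025,"tz":0.005,"turn":-0.65,"grip":1}]' --newtons 12

```text
clock: 22.8
position: [0.6091, 0.0914, 0.0803]
ee_rot: [2.263, 2.174, 0.007]
force: [-0.4, -0.3, -0.2]
width: 0.387
```

```bash
python3 -c "
from h import *
st()"
```

```text
22.8 [0.6091 0.0914 0.0803] [ 0.999 -0.04   0.006] [-0.37 -0.32 -0.19] [-0.074 -0.24  -0.027] 0.387 [-0.601  0.615  0.546  1.79  -0.412  0.846  0.1  ]
```

Call:
drive_tool --increments '[{"tx":0,"ty":-0.0005,"tz":0.001,"turn":-0.13,"grip":1},{"tx":0,"ty":-0.001,"tz":0.002,"turn":-0.26,"grip":1},{"tx":0,"ty":-0.0015,"tz":0.003,"turn":-0.39,"grip":1},{"tx":0,"ty":-0.002,"tz":0.004,"turn":-0.52,"grip":1},{"tx":0,"ty":-0.0025,"tz":0.005,"turn":-0.65,"grip":1},{"tx":0,"ty":-0.0025,"tz":0.005,"turn":-0.65,"grip":1}]' --newtons 12

```text
clock: 23.4
position: [0.6089, 0.0908, 0.082]
ee_rot: [2.856, 1.296, 0.004]
force: [0.6, 1.2, 0.2]
width: 0.387
```

```bash
python3 -c "
from h import *
st()"
```

```text
23.4 [0.6089 0.0908 0.082 ] [ 0.752 -0.659  0.006] [0.58 1.2  0.2 ] [ 0.137 -0.134 -0.061] 0.387 [-0.716  0.664  0.737  1.796 -0.554  0.896 -0.447]
```

Now at -41.2°, a total of 78°. I'll release, lift, shut the fingers and press the left wheel.

Call:
drive_tool --increments '[{"tx":0,"ty":0,"tz":0,"turn":0,"grip":-1},{"tx":0,"ty":0,"tz":0,"turn":0,"grip":-1},{"tx":0,"ty":0,"tz":0,"turn":0,"grip":-1},{"tx":0,"ty":0,"tz":0,"turn":0,"grip":-1},{"tx":0,"ty":0,"tz":0.05,"turn":0.1,"grip":-1},{"tx":0,"ty":0,"tz":0.12,"turn":0.2,"grip":1},{"tx":0,"ty":0,"tz":0.12,"turn":0.3,"grip":1},{"tx":0,"ty":0,"tz":0.12,"turn":0.4,"grip":1},{"tx":0,"ty":0,"tz":0.12,"turn":0.5,"grip":1},{"tx":0,"ty":0,"tz":0.12,"turn":0.6,"grip":1},{"tx":0,"ty":0,"tz":0.12,"turn":0.7,"grip":1},{"tx":0,"ty":0,"tz":0.12,"turn":0.8,"grip":1},{"tx":0,"ty":0,"tz":0.11,"turn":0.9,"grip":1},{"tx":0,"ty":0,"tz":0.1,"turn":1,"grip":1},{"tx":0,"ty":0,"tz":0.09,"turn":1,"grip":1},{"tx":0,"ty":0,"tz":0.08,"turn":1,"grip":1},{"tx":0,"ty":0,"tz":0.08,"turn":1,"grip":1}]'

```text
clock: 25.1
position: [0.6086, 0.0907, 0.1133]
ee_rot: [1.83, 2.551, 0.006]
force: [0.3, -0.2, -0.6]
width: 0.006
```

Call:
drive_tool --increments '[{"tx":0,"ty":0,"tz":-0.002,"turn":0,"grip":1},{"tx":0,"ty":0,"tz":-0.004,"turn":0,"grip":1},{"tx":0,"ty":0,"tz":-0.006,"turn":0,"grip":1},{"tx":0,"ty":0,"tz":-0.006,"turn":0,"grip":1}]'

```text
clock: 25.5
position: [0.6086, 0.0908, 0.1109]
ee_rot: [1.83, 2.55, 0.006]
force: [0.1, -0.3, 0.6]
width: 0.004
```

Call:
drive_tool --increments '[{"tx":0,"ty":0,"tz":-0.002,"turn":0,"grip":1},{"tx":0,"ty":0,"tz":-0.003,"turn":0,"grip":1},{"tx":0,"ty":0,"tz":-0.003,"turn":0,"grip":1}]'

```text
clock: 25.8
position: [0.6085, 0.0908, 0.1096]
ee_rot: [1.83, 2.55, 0.006]
force: [0.5, -0.2, 0.0]
width: 0.005
```

```bash
python3 avg.py
```

```text
[ 0.00255 -0.11632  0.13806  0.60857  0.09075  0.1097   0.00525] 0.50043
```

Call:
drive_tool --increments '[{"tx":0,"ty":0,"tz":-0.002,"turn":0,"grip":1},{"tx":0,"ty":0,"tz":-0.002,"turn":0,"grip":1}]'

```text
clock: 26.4
position: [0.6087, 0.0909, 0.1091]
ee_rot: [1.83, 2.55, 0.007]
force: [-0.5, 0.8, 3.6]
width: 0.004
```

```bash
python3 avg.py
```

```text
[-0.57082  0.41408  3.4603   0.60871  0.09087  0.1091   0.00487] 0.45706
```

Call:
drive_tool --increments '[{"tx":0,"ty":0,"tz":0.02,"turn":0,"grip":1},{"tx":0,"ty":0,"tz":0.12,"turn":0,"grip":1},{"tx":0,"ty":0,"tz":0.24,"turn":0,"grip":1},{"tx":0,"ty":-0.05,"tz":0.27,"turn":0,"grip":1},{"tx":-0.01,"ty":-0.17,"tz":0.27,"turn":0,"grip":1},{"tx":-0.03,"ty":-0.747,"tz":0.27,"turn":0,"grip":1},{"tx":-0.03,"ty":-0.747,"tz":0.27,"turn":0,"grip":1},{"tx":-0.03,"ty":-0.747,"tz":0.27,"turn":0,"grip":1},{"tx":-0.03,"ty":-0.747,"tz":0.27,"turn":0,"grip":1},{"tx":-0.03,"ty":-0.747,"tz":0.27,"turn":0,"grip":1},{"tx":-0.03,"ty":-0.747,"tz":0.27,"turn":0,"grip":1},{"tx":-0.03,"ty":-0.747,"tz":0.17,"turn":0,"grip":1},{"tx":-0.03,"ty":-0.747,"tz":0.08,"turn":0,"grip":1},{"tx":-0.03,"ty":-0.747,"tz":0.03,"turn":0,"grip":1},{"tx":-0.03,"ty":-0.747,"tz":0.015,"turn":0,"grip":1},{"tx":-0.03,"ty":-0.747,"tz":0.01,"turn":0,"grip":1}]'

```text
clock: 28.4
position: [0.5965, -0.2077, 0.1128]
ee_rot: [1.83, 2.551, 0.006]
force: [-0.1, 0.0, 0.5]
width: 0.002
```

Call:
drive_tool --increments '[{"tx":0,"ty":0,"tz":-0.002,"turn":0,"grip":1},{"tx":0,"ty":0,"tz":-0.002,"turn":0,"grip":1}]'

```text
clock: 28.6
position: [0.5971, -0.2079, 0.1131]
ee_rot: [1.829, 2.55, 0.007]
force: [0.4, 0.7, -0.8]
width: 0.0
```

Call:
drive_tool --increments '[{"tx":0,"ty":0,"tz":-0.003,"turn":0,"grip":1},{"tx":0,"ty":0,"tz":-0.006,"turn":0,"grip":1},{"tx":0,"ty":0,"tz":-0.008,"turn":0,"grip":1},{"tx":0,"ty":0,"tz":-0.008,"turn":0,"grip":1}]'

```text
clock: 29.0
position: [0.5971, -0.2078, 0.1099]
ee_rot: [1.829, 2.55, 0.007]
force: [0.1, -0.4, 0.1]
width: 0.006
```

```bash
python3 avg.py
```

```text
[-0.29908 -0.06409  0.12527  0.59711 -0.20789  0.10993  0.0049 ] 0.57454
```

Call:
drive_tool --increments '[{"tx":0,"ty":0,"tz":-0.002,"turn":0,"grip":1},{"tx":0,"ty":0,"tz":-0.002,"turn":0,"grip":1}]'

```text
clock: 29.6
position: [0.5972, -0.208, 0.1092]
ee_rot: [1.829, 2.55, 0.007]
force: [-0.7, 0.6, 0.5]
width: 0.003
```

```bash
python3 avg.py
```

```text
[ 0.0033  -0.19409  1.55123  0.5972  -0.20799  0.10924  0.00521] 0.49557
```

Call:
drive_tool --increments '[{"tx":0,"ty":0,"tz":-0.002,"turn":0,"grip":1},{"tx":0,"ty":0,"tz":-0.002,"turn":0,"grip":1}]'

```text
clock: 30.2
position: [0.5973, -0.2082, 0.1087]
ee_rot: [1.829, 2.549, 0.007]
force: [-1.7, 0.2, 6.1]
width: 0.004
```

```bash
python3 avg.py
```

```text
[-9.01540e-01 -3.57900e-02  5.03906e+00  5.97340e-01 -2.08160e-01
  1.08770e-01  4.29000e-03] 0.48372
```

Call:
drive_tool --increments '[{"tx":0,"ty":0,"tz":0.005,"turn":0,"grip":1},{"tx":0,"ty":0,"tz":0.1,"turn":0,"grip":1},{"tx":0,"ty":0,"tz":0.2,"turn":0,"grip":1},{"tx":0,"ty":0,"tz":0.3,"turn":0,"grip":1},{"tx":-0.1,"ty":0,"tz":0.4,"turn":0,"grip":1},{"tx":-0.3,"ty":0,"tz":0.4,"turn":0,"grip":1},{"tx":-0.3,"ty":0,"tz":0.4,"turn":0,"grip":1},{"tx":-0.3,"ty":0,"tz":0.4,"turn":0,"grip":1},{"tx":-0.3,"ty":0,"tz":0.4,"turn":0,"grip":1}]'

```text
clock: 31.5
position: [0.477, -0.2079, 0.2692]
ee_rot: [1.829, 2.549, 0.009]
force: [1.2, 0.8, 0.7]
width: 0.004
```

Run:
```python
from h import *
st();S=get_image('scene')[:,:,::-1].copy();A=cv2.imread('pics/scene0.png')
cv2.imwrite('pics/fin.png',np.hstack([cv2.resize(X[215:375,180:390],None,fx=1.9,fy=1.9,interpolation=cv2.INTER_CUBIC) for X in(A,S)]))
```

```text
31.5 [ 0.477  -0.2079  0.2692] [0.947 0.32  0.008] [1.2  0.76 0.65] [-0.016  0.031  0.059] 0.004 [-0.186  0.24   0.623  1.805 -0.159  1.14   0.815]
```

View pics/fin.png

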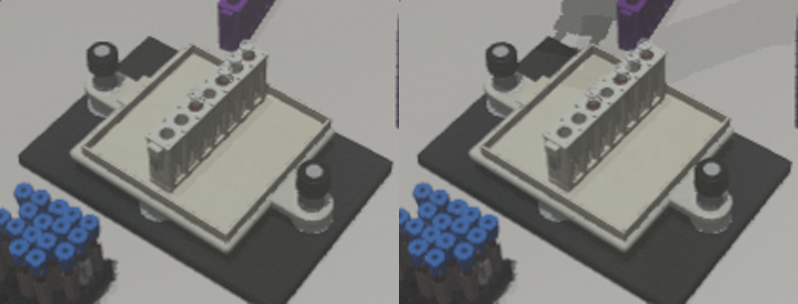

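The picture compares the start (left half) with now (right half). The left wheel has risen from row 178 to 174 of the crop, and the carrier is still upright in the tray. Nothing else in this crop has moved. I'm handing in.

```bash
python3 -c "
from cell import *
print(sign_off())"
```

```text
the job is handed in; nothing more can be done
None
```

I turned both black wheels clockwise and handed the job in at about 31.5 s. The stand came out level within about 0.1 mm, with no play that I could feel.

- **Start:** Pressing each wheel at about 5 N showed the left foot about 4.1 mm short and the right foot about 5.6 mm short. The stand was leaning left.
- **Turning:** I turned the right wheel 107° and the left wheel 78°. While turning the left one, the hand rose with the wheel as the stand levelled.
- **Last checks:** I estimate the unloaded wheel tops at about 109.6 mm (left) and 109.45 mm (right), against a target of 109.5 mm.
- **Slight disagreement:** At 5 N the right top stood at 108.8 mm and the left at an estimated 108.8 mm (I only pressed it to 3.5 N). Both are about 0.2 mm above the stated 108.6 mm. The screw feet may therefore be up to about 0.2 mm long and carrying slightly more than their share. I left them as they were, because the unloaded heights and the turned angles matched the target.
- **Force:** The hardest press I saw was 11.6 N, a brief overshoot during the first press on the left wheel. The other presses stayed at about 6 N or less.
- **Final picture:** The carrier still stands on its tray. I saw no change in the other things in the cropped view I checked; the spare carrier, mouse and pen were outside it.

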